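Start-up check of a bench gas line: prove the stop, then set the valve two turns open

ROBOT

A 6-joint arm with a two-finger parallel gripper is mounted at the origin on a cart in front of the work surface, level with it; the furniture and walls round the work are solid. World frame = base frame: x ahead of the robot, y to its left, z up, the work surface at z = 0. Lengths are in m, angles in degrees, forces in N, time in s.
With the tool pointing down it reaches from about 0.3 to 0.95 m from the base axis. Payload 3.1 kg.
Tool frame: the origin (TCP) lies at the centre of the arm's flange, where the gripper is bolted on; the fingertips stand 173 mm ahead of it and the grasp point (between the pads) lies grip_depth ahead of it (grip_depth is the distance from the TCP to the grasp point, in m); z points along the fingers, y is the line along which they close (so a half turn about z gives the same grasp; the last joint's range is limited). The gripper opens to 85 mm and grips with 20 to 120 N. Pads are 22 mm wide; open, the fingers measure 114 mm over their backs; the gripper's body (76 mm by 85 mm) begins 54 mm behind the grasp point. The pads swing forward as they close: fully open they stand 13 mm farther back than shut.
Start: joints at [-75.671, 17.653, 93.61, -0, 68.738, -3.994], TCP at [0.196, -0.593, 0.405] pointing down, gripper open.
Joint ranges: [-175.34, 175.34], [-45.06, 112.39], [2.9, 150.54], [-68.45, 248.45], [3.09, 151.38], [-168.51, 168.51]. Speed limits (degrees/s): [159.86, 159.86, 180, 180, 180, 180].

INTERFACE

Orientations are given as a 3x3 rotation matrix whose columns are the frame's x, y, z axes.
In Python, from station import * gives the robot as it stands.
- The arm moves only by the shell command python3 -m crank 'ROWS' [FORCE]. ROWS is JSON, a list of rows, each a list of 3 entries, a list of its own where there are three numbers: the turn, a rotation vector about the tool's x, y, z in rad, then the shift along the tool's x, y, z in mm, then the gripper command: -1 is fully open, 1 is shut, values between are in proportion. A call has 1 to 5 rows; each row is the pose to reach, as a shift and turn from the pose commanded when the call began, along the tool's axes at that moment; what a row does not reach only later rows make up. A row lasts 1/8 s, in which the tool goes at most 62.5 mm and 10.7 degrees, less where a joint would pass 70% of its speed; a pose out of reach is approached as far as the arm can. A call with a gripper value outside its range is refused whole. The fingers move at their own pace and stop on an object; FORCE is the grip in N (left out, the last holds). Time passes only in rows, so rows that repeat a pose let the fingers close. It gives the time, the measured TCP pose, the force, the opening and the grip force at its end, in the units of the state.
- read_state(): the state, without advancing time (a new reading comes with each control period).
- get_image(name): name is "side" or "top" or "wrist"; returns the picture (480x640x3 uint8, blue, green, red); there is no depth.
- calibration(name): a dict with "vertical_fov" (degrees; the focal length in pixels is half the picture's height over the tangent of half this angle, whatever the lens; pixels are square), "cx", "cy" (the principal point, pixels), "extrinsics" (4x4, takes a point from camera to world coordinates). Camera axes: x right, y up, looking along -z (the intrinsics and any distortion apply to the point x, -y, -z); pixel columns grow to the right and rows downward; lengths in m; the calibration is good to about 2 mm. The wrist camera is an equidistant fisheye: a pixel r from the principal point sees the ray r / f radians off the axis. A picture is of the moment at which its call begins: read the wrist's pose just before it. calibration takes no time and is no camera call; for the wrist camera it gives the pose at the moment of the call.
- job_done(): hands the job in; it is judged then, once.
Trained networks look in the newest picture that a camera, given by its name, has taken for a name from the list of things; names that differ only in an ending like _2 or _b are one class to them, and where a whole thing is asked for, a point or a joint stands for the part that bears it (a point fixed in the world has none). Each returns a list of dicts, best first, with "score" (0 to 1); they miss things now and then, are a little off and sometimes report something else, mostly with a low value. They report only what shows in the picture. A call takes as long as a camera call. They do not tell look-alikes from the thing itself.
- spot_in(camera, target): "extent" ([left, top, right, bottom] in pixels, round what is visible of it).
- masks_of(camera, target): "mask" (480x640 bool, what is visible of it) and "extent" ([left, top, right, bottom] in pixels, round what is visible of it).
The state is a dict: "time": time; "q": joint angles; "qvel": joint speeds; "effort": joint torques, N m; "eef_pos": TCP position; "orientation": TCP orientation; "contact_force": force on the tool from outside, world axes, zero at the start; "moment": the same for the moment, N m; "width": finger opening in m; "grip_force": force on a finger pad.
Only numpy, scipy, OpenCV 4.12 (cv2) and the standard library are available. Lean on these libraries where they do the work, as an engineer would, in place of code of your own. Each camera call takes 0.05 s, during which the arm holds its last target. There are 200 camera calls.

TASK

Do the start-up check of the gas line. First prove the mushroom stop: press its head fully down until it stays down, then turn the head clockwise (seen from above) to reset it, so that it is fully up again. Then take the valve wheel by its crank handle, close the valve clockwise until it meets its stop, back it off exactly two full turns, and finish still gripping the crank handle there; leave the timer, the tape roll and the spanner where they are.

Things in the scene. Friction and masses are not known exactly. Their poses are not given: they have to be found in the camera images.
- stop_head (a point): centre of the top of the black mushroom head (round, 42 mm across, 18.5 mm thick) on a fixed grey box, 84x84 mm, top 54 mm above the worktop. Moves with the head: 100.5 mm above the worktop when up, 94.5 mm when pressed. z is up, the head's axis. Stem and collar under the head are narrower (at most 40 mm); from its underside to the box top is 28 mm when up, 22 mm when pressed
- stop_press (a joint): how far the mushroom head is pressed in, m: 0 fully up, 0.006 fully down. Springy and stiff: pressing takes about 6 N at first and 9 N at the bottom; pressed down, it stays down
- stop_twist (a joint): how far the mushroom head is turned clockwise seen from above, rad: 0 at the start, hard stop at 0.9. A cam lifts a pressed head evenly as it is turned, until it is fully up (6 mm higher) at 0.9 rad; let the grip rise with it. Turns lightly and stays where it is left; only a head at twist 0 can be pressed fully down
- valve_axis (a point): point on the upright axis of the valve wheel, 108 mm above the worktop, level with the middle of the crank handle. Fixed. Brass valve on a fixed aluminium plate 100x90 mm, pipe 112 mm long with steel end caps; the three-spoked steel wheel is about 101 mm across; wheel and hub reach up to 82 mm above the worktop
- crank_handle: the upright round off-white handle on the wheel's rim, 16 mm in diameter, 50 mm long (83 to 133 mm above the worktop). Origin: its centre, 108 mm above the worktop, 45 mm from the valve axis. It revolves freely on its pin, so a gripper can hold it and lead it round the circle without turning itself
- valve (a joint): opening of the valve, rad, counted over several turns: 0 closed against its hard stop, growing as the wheel turns counter-clockwise seen from above (opening), up to 19. 12.57 is two full turns open. Starts somewhere between 0.45 and 1.05 turns open. Needs about 3 N at the crank handle and stays where it is left
- timer: bystander: small white lab timer, 66x62x18 mm, lying loose; origin at the centre of its underside
- tape_1: bystander: roll of tape lying flat, 96 mm across, 25 mm high, loose; origin at the centre of its underside
- spanner: bystander: small steel spanner, 22x123x4 mm, lying loose; origin at the centre of its underside
Mind the look-alikes: they are no part of the job. Leave any green look-alike of the part that bears stop_head alone. Leave any green look-alike of the part that bears valve_axis alone.

How it is judged:
By the outcome, as a careful person would: the job done as asked, in the order asked, and still so for the second after the job is handed in, while the arm keeps its last pose, push and grip.
It also fails if it takes over 72 s, if anything falls off the work surface, if the arm or the gripper's body presses on something with over 40 N, if the wrist force passes 120 N, or if a joint passes its speed limit or range.

## Working session

There is one attempt and no reset: what is moved stays moved. The work goes in short steps, Python scripts to look and compute and a shell command to move; the robot and the scene stay as the last step left them, time stands still between calls to the robot, and variables do not carry over. Pictures are saved under pics/ and viewed, at most 10 in all, crops included, and the job is handed in when it is done.

```bash
ls; mkdir -p pics
python3 - <<'E'
from station import *
import cv2,numpy as np
s=read_state();print(s)
for c in["top","side"]:
    im=get_image(c);cv2.imwrite(f"pics/{c}0.png",im)
    for t in["stop_head","crank_handle","valve"]:
        print(c,t,[(round(d['score'],2),[int(v) for v in d['extent']]) for d in spot_in(c,t)])
    k=calibration(c);print({a:np.round(b,3).tolist() for a,b in k.items()})
E
```

```text
pics
{'time': 0.0, 'q': array([-7.56695284e+01,  1.77060389e+01,  9.36909733e+01, -2.81495149e-04,
        6.87368163e+01, -3.99215993e+00]), 'qvel': array([ 0.00249585, -0.12154262,  0.01122716, -0.00395494,  0.05687939,
       -0.05235288]), 'effort': array([ 3.71602728e-04, -4.15248907e+01, -2.76666176e+01, -2.93463438e-05,
        1.00357094e-02,  2.22344767e-06]), 'eef_pos': array([ 0.19636052, -0.59290008,  0.40341785]), 'orientation': array([[ 9.49300863e-01,  3.14368467e-01, -5.82566478e-04],
       [ 3.14368967e-01, -9.49298181e-01,  2.26193335e-03],
       [ 1.58051221e-04, -2.33039610e-03, -9.99997272e-01]]), 'contact_force': array([-0.44423182, -0.37080505,  0.21002833]), 'moment': array([0.0044662 , 0.01405445, 0.01793303]), 'grip_force': 0.0, 'width': 0.08523674040456866}
top stop_head [(0.93, [384, 229, 407, 251]), (0.62, [460, 281, 487, 306])]
top crank_handle [(0.53, [337, 304, 350, 316]), (0.49, [205, 264, 217, 273]), (0.31, [383, 227, 409, 254])]
top valve [(0.84, [164, 238, 221, 289]), (0.67, [315, 305, 372, 364])]
{'vertical_fov': 53.095, 'cx': 312.2, 'cy': 236.09, 'extrinsics': [[0.002, 0.989, -0.148, 0.432], [-1.0, 0.004, 0.009, -0.055], [0.009, 0.148, 0.989, 0.954], [0.0, 0.0, 0.0, 1.0]]}
side stop_head [(0.88, [308, 277, 329, 300]), (0.77, [248, 327, 274, 352])]
side crank_handle [(0.7, [250, 243, 262, 268]), (0.46, [290, 191, 300, 212])]
side valve [(0.95, [213, 242, 263, 286]), (0.75, [278, 193, 317, 216])]
{'vertical_fov': 50.775, 'cx': 320.602, 'cy': 237.467, 'extrinsics': [[1.0, 0.014, -0.022, 0.541], [-0.026, 0.528, -0.849, -0.997], [-0.0, 0.849, 0.529, 0.695], [0.0, 0.0, 0.0, 1.0]]}
```

```bash
python3 - <<'E'
import cv2
a=cv2.imread("pics/top0.png")[180:390,130:530];cv2.imwrite("pics/c1.png",cv2.resize(a,None,fx=2,fy=2,interpolation=2))
E
cat > h.py <<'E'
from station import *
import cv2,numpy as np
def ray(c,u,v):
    k=calibration(c);f=240/np.tan(np.radians(k['vertical_fov'])/2)
    x,y=(u-k['cx'])/f,(v-k['cy'])/f
    if c=="wrist":
        r=np.hypot(x,y);d=np.array([np.sin(r)*x/r,-np.sin(r)*y/r,-np.cos(r)])
    else: d=np.array([x,-y,-1])
    E=np.array(k['extrinsics']);return E[:3,3],E[:3,:3]@d
def atz(c,u,v,z):
    o,d=ray(c,u,v);return (o+d*(z-o[2])/d[2])[:2]
def pix(c,p):
    k=calibration(c);f=240/np.tan(np.radians(k['vertical_fov'])/2);E=np.array(k['extrinsics'])
    q=E[:3,:3].T@(np.array(p)-E[:3,3]);x,y,z=q[0],-q[1],-q[2]
    s=np.arctan2(np.hypot(x,y),z)/np.hypot(x,y) if c=="wrist" else 1/z
    return np.array([k['cx']+f*x*s,k['cy']+f*y*s])
def say():
    s=read_state();R=s['orientation']
    print('t',round(s['time'],2),'pos',np.round(s['eef_pos']*1e3,1),'yaw',np.round(np.degrees(np.arctan2(R[1,0],R[0,0])),1),'tilt',np.round(R[:,2],3),'F',np.round(s['contact_force'],1),'M',np.round(s['moment'],2),'w',round(s['width']*1e3,1),'g',round(s['grip_force'],1),'q',np.round(s['q'],0))
    return s
E
python3 - <<'E'
from h import *
for n,c,u,v,z in[("stopA","top",395.5,240,.1),("stopB","top",473.5,293.5,.1),("stopA?","side",318,288,.095),("stopB?","side",261,339,.095),("cr1","top",343.5,310,.13),("cr2","top",211,268.5,.13),("crs1","side",256,255,.108),("crs2","side",295,201,.108),("v1","top",192,263,.08),("v2","top",343,334,.08)]:
    print(n,atz(c,u,v,z).round(3))
import station;print([x for x in dir(station) if 'grip' in x.lower()], getattr(station,'grip_depth',None))
E
```

```text
stopA [ 0.553 -0.212]
stopB [ 0.458 -0.348]
stopA? [ 0.556 -0.218]
stopB? [ 0.456 -0.356]
cr1 [ 0.428 -0.115]
cr2 [0.498 0.111]
crs1 [ 0.429 -0.119]
crs2 [0.506 0.119]
v1 [0.512 0.156]
v2 [ 0.386 -0.118]
['grip_depth'] 0.1547
```

View pics/c1.png

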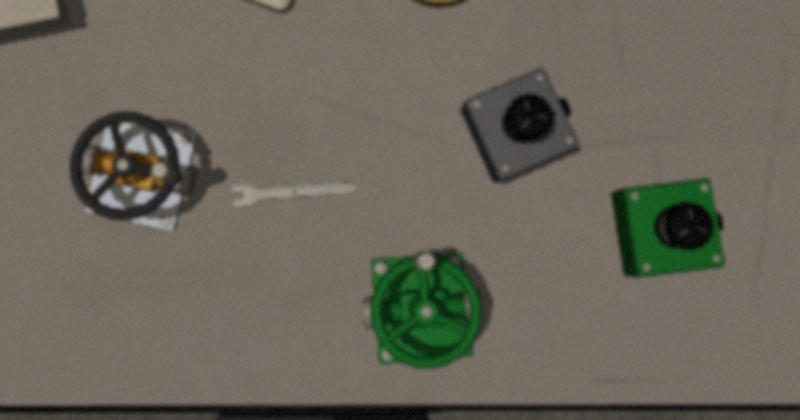

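View pics/side0.png

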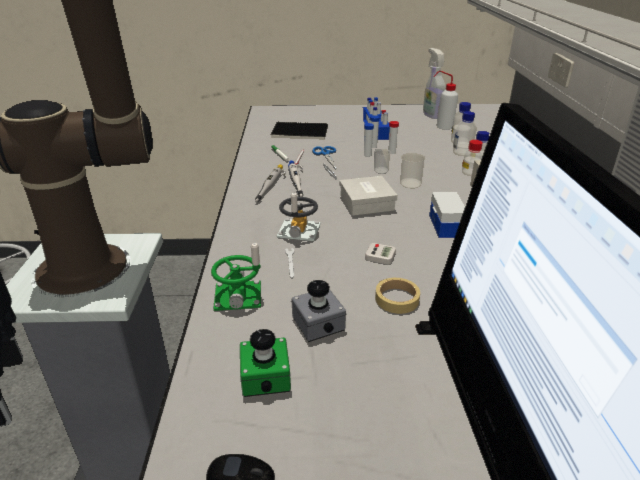

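The side view shows the grey box with its stop head at (318,288) and a green copy at (261,339). The brass/steel valve is at (298,215) with its handle at (295,201), and the green copy is at (237,280). In the enlarged top crop, the grey box at top px (395,240) and the brass valve at (192,263) fit the description, and both green ones are look-alikes to leave alone.

```bash
python3 -m crank '[[[0,0,0.06],[60,-30,0],1],[[0,0,0.13],[110,-60,0],1],[[0,0,0.19],[165,-90,0],1],[[0,0,0.26],[220,-118,0],1],[[0,0,0.32],[275,-148,0],1]]' 40; python3 -c "
from h import *
say()"
```

```text
time: 1.02
eef_pos: [0.412, -0.365, 0.405]
orientation: [[1.0, -0.003, 0.001], [-0.003, -1.0, -0.001], [0.001, 0.001, -1.0]]
contact_force: [1.6, -0.5, 0.5]
width: 0.0004
grip_force: 0.0
t 1.02 pos [ 412. -365.  405.] yaw -0.1 tilt [ 0.001 -0.001 -1.   ] F [ 1.6 -0.5  0.5] M [ 0.   -0.06 -0.  ] w 0.4 g 0.0 q [-46.   9. 104.   0.  67.  44.]
```

```bash
python3 -m crank '[[[0,0,0],[40,-40,15],1],[[0,0,0],[80,-80,35],1],[[0,0,0],[115,-120,50],1],[[0,0,0],[143,-150,60],1],[[0,0,0],[143,-150,60],1]]'
python3 - <<'E'
from h import *
s=say()
im=get_image("wrist");cv2.imwrite("pics/w1.png",im)
for d in spot_in("wrist","stop_head"):
    e=d['extent'];print(d['score'],np.round(e),atz("wrist",(e[0]+e[2])/2,(e[1]+e[3])/2,.1).round(4))
for d in spot_in("wrist","stop_head")[:0]:pass
print(pix("wrist",(.554,-.213,.1005)))
E
```

```text
time: 1.65
eef_pos: [0.5551, -0.2141, 0.3436]
orientation: [[1.0, 0.004, -0.001], [0.004, -1.0, 0.001], [-0.001, -0.001, -1.0]]
contact_force: [0.3, 0.1, -0.2]
width: 0.0001
grip_force: 0.0
t 1.65 pos [ 555.1 -214.1  343.6] yaw 0.2 tilt [-0.001  0.001 -1.   ] F [ 0.3  0.1 -0.2] M [-0.    0.05 -0.08] w 0.1 g 0.0 q [-25.  18. 101.   0.  61.  64.]
0.97 [278. 214. 350. 281.] [ 0.5566 -0.213 ]
0.89 [466. 337. 519. 385.] [ 0.4638 -0.3496]
[312.89631685 251.33566304]
```

View pics/w1.png

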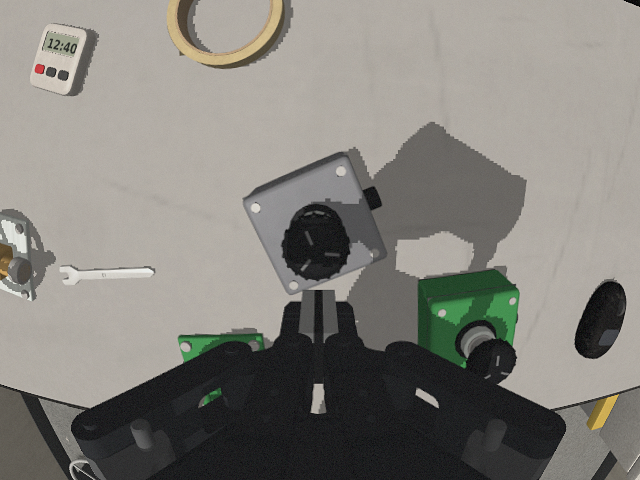

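The grey stop head is centred at wrist (314,245), with the closed fingertips just short of it. The green copy is at (490,360). I'll move over the head and press.

```bash
python3 -m crank '[[[0,0,0],[3,0,35],1],[[0,0,0],[3,0,60],1],[[0,0,0],[3,0,68],1],[[0,0,0],[3,0,74],1],[[0,0,0],[3,0,77],1]]'; python3 -m crank '[[[0,0,0],[0,0,1],1],[[0,0,0],[0,0,2],1],[[0,0,0],[0,0,2],1]]'
```

```text
time: 2.42
eef_pos: [0.5564, -0.2174, 0.2694]
orientation: [[1.0, -0.001, -0.002], [-0.001, -1.0, -0.001], [-0.002, 0.001, -1.0]]
contact_force: [-5.0, 1.1, 8.8]
width: -0.0003
grip_force: 3.7
time: 2.8
eef_pos: [0.5566, -0.2174, 0.268]
orientation: [[1.0, -0.0, -0.001], [-0.0, -1.0, -0.001], [-0.001, 0.001, -1.0]]
contact_force: [-3.7, -0.9, 5.9]
width: 0.0001
grip_force: 2.9
```

```bash
python3 -m crank '[[[0,0,0],[0,0,1],1],[[0,0,0],[0,0,2],1],[[0,0,0],[0,0,2],1]]'; python3 -m crank '[[[0,0,0],[0,0,0],1],[[0,0,0],[0,0,0],1]]'
```

```text
time: 3.18
eef_pos: [0.5568, -0.2175, 0.2677]
orientation: [[1.0, -0.0, -0.001], [-0.0, -1.0, -0.001], [-0.001, 0.001, -1.0]]
contact_force: [-6.7, 2.0, 13.6]
width: -0.0
grip_force: 6.9
time: 3.42
eef_pos: [0.5568, -0.2175, 0.2677]
orientation: [[1.0, -0.0, -0.001], [-0.0, -1.0, -0.001], [-0.001, 0.001, -1.0]]
contact_force: [-7.0, 1.2, 13.7]
width: -0.0
grip_force: 6.9
```

```bash
python3 -m crank '[[[0,0,0],[0,0,1.5],1],[[0,0,0],[0,0,1.5],1],[[0,0,0],[0,0,-10],1],[[0,0,0],[0,0,-60],-1],[[0,0,0],[0,0,-60],-1]]'; python3 -m crank '[[[0,0,0],[0,0,0],-1],[[0,0,0],[0,0,0],-1]]'
python3 - <<'E'
from h import *
s=say()
im=get_image("wrist");cv2.imwrite("pics/w2.png",im[150:400,150:490])
for d in masks_of("wrist","stop_head"):
    e=d['extent'];m=cv2.moments(d['mask'].astype(np.uint8));u,v=m['m10']/m['m00'],m['m01']/m['m00']
    print(d['score'],np.round(e),(u,v),atz("wrist",u,v,.0905).round(4),atz("wrist",(e[0]+e[2])/2,(e[1]+e[3])/2,.0905).round(4))
print(np.array(calibration("wrist")['extrinsics'])[:3,3])
get_image("side")
print([(d['score'],d['extent']) for d in spot_in("side","stop_head")])
for z in (.0945,.1005): print(pix("side",(.557,-.2145,z)),pix("wrist",(.557,-.2145,z)))
E
```

```text
time: 4.05
eef_pos: [0.5593, -0.218, 0.3299]
orientation: [[1.0, -0.001, 0.012], [-0.001, -1.0, -0.005], [0.012, 0.005, -1.0]]
contact_force: [0.9, -0.9, 0.2]
width: 0.0362
grip_force: 0.0
time: 4.3
eef_pos: [0.5564, -0.2164, 0.3226]
orientation: [[1.0, -0.0, -0.002], [-0.0, -1.0, 0.001], [-0.002, -0.001, -1.0]]
contact_force: [-0.5, -0.0, -0.6]
width: 0.0726
grip_force: 0.0
t 4.3 pos [ 556.4 -216.4  322.6] yaw -0.0 tilt [-0.002  0.001 -1.   ] F [-0.5 -0.  -0.6] M [-0.03 -0.01 -0.  ] w 72.6 g 0.0 q [-25.  20. 101.   0.  59.  65.]
0.88 [273. 219. 350. 293.] (310.8446347846776, 255.9507494646681) [ 0.5579 -0.2109] [ 0.5578 -0.2112]
0.7 [16. 23. 82. 99.] (46.074074074074076, 59.333333333333336) [ 0.6892 -0.0405] [ 0.6876 -0.0428]
[ 0.63223479 -0.21524509  0.29119943]
[(0.73, [248.7, 327.2, 276.1, 352.9]), (0.56, [307.5, 279.7, 329.4, 301.8])]
[318.56347051 287.12634486] [316.84083315 260.26381782]
[318.55539525 284.65471045] [316.80419507 264.14679656]
```

View pics/w2.png

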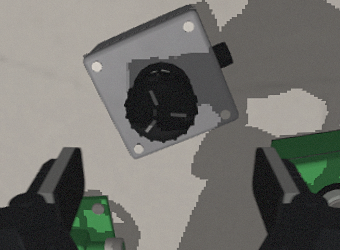

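The box and pressed head show at wrist (311,256), midway between the open fingers and about 5 mm off the TCP line in y. The side extent dropped about 2.5 px, so the head stays down. Next I grip it.

```bash
python3 -m crank '[[[0,0,0],[1,-5,20],-1],[[0,0,0],[1,-5,50],-1],[[0,0,0],[1,-5,75],-1],[[0,0,0],[1,-5,85],-1],[[0,0,0],[1,-5,85],-1]]'; python3 -m crank '[[[0,0,0],[0,0,0],0.2],[[0,0,0],[0,0,0],1],[[0,0,0],[0,0,0],1],[[0,0,0],[0,0,0],1]]' 30; python3 -c "
from h import *
say()"
```

```text
time: 5.12
eef_pos: [0.5574, -0.2111, 0.2371]
orientation: [[1.0, -0.0, -0.003], [-0.0, -1.0, 0.001], [-0.003, -0.001, -1.0]]
contact_force: [-0.3, 0.0, 0.1]
width: 0.0852
grip_force: 0.0
time: 5.62
eef_pos: [0.5584, -0.2118, 0.2399]
orientation: [[1.0, -0.0, 0.002], [-0.0, -1.0, -0.001], [0.002, 0.001, -1.0]]
contact_force: [-1.4, 0.2, 4.6]
width: 0.0408
grip_force: 30.1
t 5.62 pos [ 558.4 -211.8  239.9] yaw -0.0 tilt [ 0.002 -0.001 -1.   ] F [-1.4  0.2  4.6] M [0.07 0.09 0.03] w 40.8 g 30.1 q [-25.  26. 103.   0.  50.  65.]
```

```bash
python3 -m crank '[[[0,0,0.15],[0,0,-1],1],[[0,0,0.3],[0,0,-2],1],[[0,0,0.45],[0,0,-3],1],[[0,0,0.6],[0,0,-4],1],[[0,0,0.75],[0,0,-5],1]]'; python3 -m crank '[[[0,0,0.1],[0,0,-0.7],1],[[0,0,0.15],[0,0,-1],1],[[0,0,0.19],[0,0,-1.2],1],[[0,0,0.22],[0,0,-1.2],1],[[0,0,0.22],[0,0,-1.2],1]]'; python3 -c "
from h import *
say()"
```

```text
time: 6.25
eef_pos: [0.558, -0.2128, 0.2443]
orientation: [[0.729, -0.684, 0.001], [-0.684, -0.729, -0.004], [0.003, 0.002, -1.0]]
contact_force: [-1.2, -4.3, 1.2]
width: 0.0409
grip_force: 30.3
time: 6.88
eef_pos: [0.5578, -0.213, 0.2454]
orientation: [[0.569, -0.822, -0.0], [-0.822, -0.569, -0.005], [0.004, 0.003, -1.0]]
contact_force: [-1.8, -5.2, 1.0]
width: 0.0411
grip_force: 30.3
t 6.88 pos [ 557.8 -213.   245.4] yaw -55.3 tilt [-0.    -0.005 -1.   ] F [-1.8 -5.2  1. ] M [-0.81  0.36  0.84] w 41.1 g 30.3 q [-25.  26. 103.  -0.  51. 121.]
```

```bash
python3 -m crank '[[[0,0,0],[0,0,0],-1],[[0,0,0],[0,0,0],-1],[[0,0,0],[0,0,0],-1],[[0,0,-0.15],[0,0,-40],-1],[[0,0,-0.3],[0,0,-95],-1]]'
python3 - <<'E'
from h import *
s=say()
im=get_image("side");cv2.imwrite("pics/s2.png",cv2.resize(im[120:330,190:430],None,fx=3.3,fy=2.8,interpolation=2))
print([(d['score'],d['extent']) for d in spot_in("side","stop_head")])
print([(d['score'],d['extent']) for d in spot_in("side","crank_handle")])
E
```

```text
time: 7.5
eef_pos: [0.557, -0.2109, 0.3386]
orientation: [[0.787, -0.617, -0.005], [-0.617, -0.787, 0.003], [-0.005, 0.001, -1.0]]
contact_force: [0.4, -0.5, 0.2]
width: 0.0855
grip_force: 0.0
t 7.5 pos [ 557.  -210.9  338.6] yaw -38.1 tilt [-0.005  0.003 -1.   ] F [ 0.4 -0.5  0.2] M [ 0.06  0.02 -0.  ] w 85.5 g 0.0 q [-25.  19. 101.   0.  61. 103.]
[(0.79, [250.0, 327.4, 277.1, 353.9]), (0.6, [308.4, 277.8, 328.0, 299.7])]
[(0.6, [251.7, 242.7, 262.7, 268.5])]
```

View pics/s2.png

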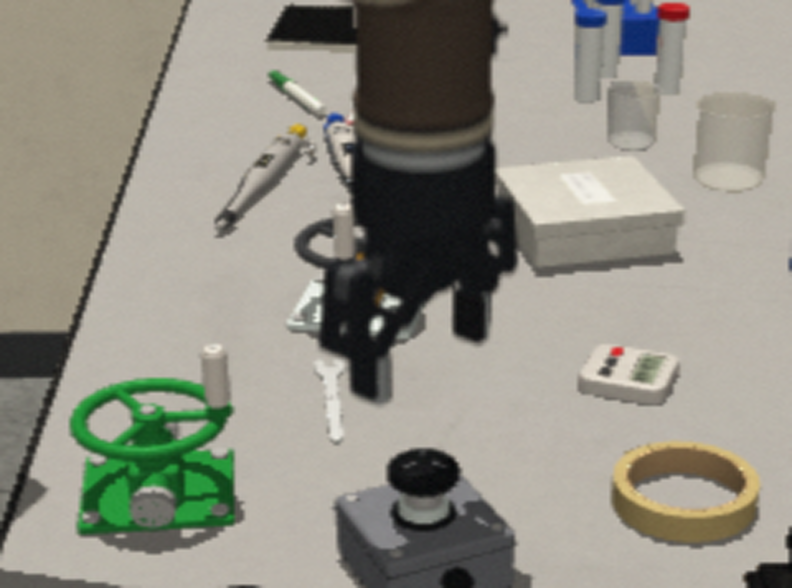

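The head is up again: in the side view its extent is back at its starting rows, 277.8–299.7. On to the brass valve.

```bash
python3 -m crank '[[[0,0,-0.1],[-41,-37,-20],-1],[[0,0,-0.22],[-82,-74,-40],-1],[[0,0,-0.34],[-123,-110,-40],-1],[[0,0,-0.46],[-164,-147,-40],-1],[[0,0,-0.58],[-205,-184,-40],-1]]';  python3 -c "
from h import *
say()"
```

```text
time: 8.28
eef_pos: [0.5104, 0.0617, 0.3785]
orientation: [[0.996, -0.087, -0.002], [-0.087, -0.996, 0.0], [-0.002, 0.0, -1.0]]
contact_force: [0.8, -0.4, -0.5]
width: 0.0854
grip_force: 0.0
t 8.28 pos [510.4  61.7 378.5] yaw -5.0 tilt [-0.002  0.    -1.   ] F [ 0.8 -0.4 -0.5] M [ 0.05 -0.05 -0.05] w 85.4 g 0.0 q [  2.   7. 110.   0.  63.  97.]
```

```bash
python3 -m crank '[[[0,0,-0.09],[-14,-45,0],-1],[[0,0,-0.09],[-14,-45,0],-1],[[0,0,-0.09],[-14,-45,0],-1]]'
python3 - <<'E'
from h import *
s=say()
im=get_image("wrist");cv2.imwrite("pics/w3.png",im)
for t in["crank_handle","valve"]:
  for d in masks_of("wrist",t):
    e=d['extent'];u,v=(e[0]+e[2])/2,(e[1]+e[3])/2
    print(t,round(d['score'],2),np.round(e),[atz("wrist",u,v,z).round(4) for z in (.08,.108,.133)])
print(np.array(calibration("wrist")['extrinsics'])[:3,3])
E
```

```text
time: 8.65
eef_pos: [0.5013, 0.106, 0.3788]
orientation: [[1.0, -0.0, -0.002], [-0.0, -1.0, -0.001], [-0.002, 0.001, -1.0]]
contact_force: [-0.8, 0.2, -0.1]
width: 0.0855
grip_force: 0.0
t 8.65 pos [501.3 106.  378.8] yaw -0.0 tilt [-0.002 -0.001 -1.   ] F [-0.8  0.2 -0.1] M [ 0.02 -0.02  0.05] w 85.5 g 0.0 q [  7.   7. 110.  -0.  63.  97.]
crank_handle 0.93 [295. 218. 320. 256.] [array([0.494, 0.114]), array([0.5027, 0.1132]), array([0.5105, 0.1125])]
crank_handle 0.67 [626. 161. 640. 195.] [array([ 0.553 , -0.1967]), array([ 0.5556, -0.1651]), array([ 0.5579, -0.1369])]
crank_handle 0.58 [545. 301. 584. 335.] [array([ 0.4092, -0.1378]), array([ 0.4268, -0.1123]), array([ 0.4425, -0.0896])]
valve 0.78 [496. 292. 584. 364.] [array([ 0.4009, -0.1091]), array([ 0.4193, -0.0867]), array([ 0.4358, -0.0667])]
valve 0.62 [192. 144. 322. 270.] [array([0.5176, 0.1515]), array([0.5239, 0.1467]), array([0.5295, 0.1425])]
[0.57772221 0.10589179 0.3484416 ]
```

View pics/w3.png

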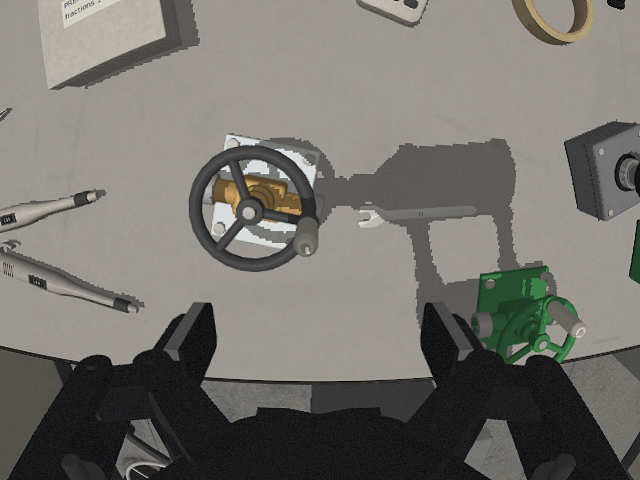

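The wrist view shows the handle at (307,237), the hub cap at (249,212) and the wheel's rim spanning (190–318, 145–271). The green copy is at (530,320).

Run:
```python
from h import *
for u,v,z in[(309,246,.133),(307,237,.108),(249,212,.082),(253.5,208,.075),(253.5,208,.07)]: print(u,v,z,atz("wrist",u,v,z).round(4))
from scipy.optimize import least_squares
im=get_image("wrist");g=cv2.cvtColor(im,6)
# rim outer edge: rays from the hub outward, last dark->light step of dark pixels
P=[]
for a in np.radians(np.arange(60,330,5)):
    r=np.arange(45,75,.5);l=[int(g[int(round(212-2-s_*np.sin(a))),int(round(252+s_*np.cos(a)))]) for s_ in r]
    d=[i for i in range(len(l)) if l[i]<70]
    if d: P.append(atz("wrist",252+r[d[-1]]*np.cos(a),210-r[d[-1]]*np.sin(a),.077))
P=np.array(P);f=least_squares(lambda p:np.hypot(*(P-p[:2]).T)-p[2],[.51,.155,.05],loss='soft_l1',f_scale=.001)
print(len(P),f.x.round(4),np.abs(f.fun).round(4).max())
get_image("top")
print([(d['score'],d['extent'],atz("top",(d['extent'][0]+d['extent'][2])/2,(d['extent'][1]+d['extent'][3])/2,.12).round(4)) for d in spot_in("top","crank_handle")])
```

```text
309 246 0.133 [0.5048 0.1114]
307 237 0.108 [0.5028 0.1134]
249 212 0.082 [0.5144 0.1573]
253.5 208 0.075 [0.5158 0.155 ]
253.5 208 0.07 [0.5146 0.1559]
53 [0.5139 0.1581 0.0489] 0.0082
[]
```

```bash
python3 -m crank '[[[0,0,0],[1.5,-7,35],-1],[[0,0,0],[1.5,-7,70],-1],[[0,0,0],[1.5,-7,100],-1],[[0,0,0],[1.5,-7,114],-1],[[0,0,0],[1.5,-7,114],0]]'; python3 -m crank '[[[0,0,0],[0,0,0],0.6],[[0,0,0],[0,0,0],1],[[0,0,0],[0,0,0],1],[[0,0,0],[0,0,0],1]]' 60; python3 -c "
from h import *
say()"
```

```text
time: 9.57
eef_pos: [0.503, 0.1127, 0.2651]
orientation: [[1.0, -0.001, -0.002], [-0.001, -1.0, -0.0], [-0.002, 0.0, -1.0]]
contact_force: [-0.1, -0.1, 0.4]
width: 0.0693
grip_force: 0.0
time: 10.07
eef_pos: [0.5037, 0.1136, 0.2671]
orientation: [[1.0, -0.0, 0.002], [-0.0, -1.0, 0.001], [0.002, -0.001, -1.0]]
contact_force: [-1.0, 2.6, 5.8]
width: 0.0147
grip_force: 58.4
t 10.07 pos [503.7 113.6 267.1] yaw -0.0 tilt [ 0.002  0.001 -1.   ] F [-1.   2.6  5.8] M [0.37 0.15 0.03] w 14.7 g 58.4 q [  8.  16. 114.   0.  50.  98.]
```

```bash
cat > t.py <<'E'
import sys,numpy as np
def table(a0,step,n,R=45):
    e=lambda a:R*np.array([np.cos(np.radians(a)),-np.sin(np.radians(a))])
    print(a0,[(e(a0+step*k)-e(a0)).round(1).tolist() for k in range(1,n+1)],'->',a0+step*n)
for a in sys.argv[1:]:
    p=a.split(',');table(float(p[0]),float(p[1]),int(p[2]))
E
python3 t.py 256,-25,5 131,-25,5 6,-25,5
```

```text
256.0 [[-17.4, -8.7], [-29.6, -23.9], [-34.1, -42.9], [-30.2, -62.0], [-18.6, -77.6]] -> 131.0
131.0 [[17.1, -9.3], [36.6, -10.5], [54.7, -3.3], [68.1, 10.8], [74.3, 29.3]] -> 6.0
6.0 [[-2.2, 19.4], [-12.4, 36.0], [-28.6, 46.7], [-47.9, 49.6], [-66.6, 44.1]] -> -119.0
```

```bash
python3 -m crank '[[[0,0,0],[-17.4,-8.7,-1],1],[[0,0,0],[-29.6,-23.9,-1],1],[[0,0,0],[-34.1,-42.9,-1],1],[[0,0,0],[-30.2,-62,-1],1],[[0,0,0],[-18.6,-77.6,-1],1]]'; python3 -m crank '[[[0,0,0],[0,0,0],1]]'
```

```text
time: 10.7
eef_pos: [0.4833, 0.1913, 0.2671]
orientation: [[1.0, 0.001, -0.004], [0.001, -1.0, -0.002], [-0.004, 0.002, -1.0]]
contact_force: [0.2, -7.2, 3.4]
width: 0.0145
grip_force: 60.4
time: 10.82
eef_pos: [0.4849, 0.1924, 0.2672]
orientation: [[1.0, 0.001, 0.001], [0.001, -1.0, 0.002], [0.001, -0.002, -1.0]]
contact_force: [1.2, 3.9, 2.2]
width: 0.0146
grip_force: 60.1
```

```bash
cat > chk.py <<'E'
from h import *
import sys
s=read_state();p=s['eef_pos'][:2]*1e3-[514.5,156.5];F=s['contact_force'];a=np.arctan2(p[1],p[0])
ft=F[:2]@[-np.sin(a),np.cos(a)];fr=F[:2]@p/np.hypot(*p)
print(round(s['time'],2),'pos',np.round(s['eef_pos']*1e3,1),'r',round(np.hypot(*p),1),'ang',round(np.degrees(a)%360,1),'Ft',round(ft,1),'Fr',round(fr,1),'Fz',round(F[2],1),'w',round(s['width']*1e3,1))
sys.exit(abs(ft)>14)
E
python3 - <<'E'
import numpy as np
e=lambda a:45*np.array([np.cos(np.radians(a)),-np.sin(np.radians(a))])
for k in range(22): a=131-12*k;print(a,(e(a-12)-e(a)).round(1).tolist())
E
```

```text
131 [7.7, -5.4]
119 [8.7, -3.7]
107 [9.2, -1.8]
95 [9.4, 0.2]
83 [9.2, 2.1]
71 [8.5, 4.0]
59 [7.5, 5.7]
47 [6.2, 7.1]
35 [4.6, 8.2]
23 [2.8, 9.0]
11 [0.8, 9.4]
-1 [-1.1, 9.3]
-13 [-3.1, 8.9]
-25 [-4.8, 8.1]
-37 [-6.4, 6.9]
-49 [-7.7, 5.4]
-61 [-8.7, 3.7]
-73 [-9.2, 1.8]
-85 [-9.4, -0.2]
-97 [-9.2, -2.1]
-109 [-8.5, -4.0]
-121 [-7.5, -5.7]
```

```bash
C="python3 chk.py"
python3 -m crank '[[[0,0,0],[7.7,-5.4,0],1],[[0,0,0],[7.7,-5.4,0],1]]' >/dev/null && $C &&
python3 -m crank '[[[0,0,0],[8.7,-3.7,0],1],[[0,0,0],[8.7,-3.7,0],1]]' >/dev/null && $C &&
python3 -m crank '[[[0,0,0],[9.2,-1.8,0],1],[[0,0,0],[9.2,-1.8,0],1]]' >/dev/null && $C &&
python3 -m crank '[[[0,0,0],[9.4,0.2,0],1],[[0,0,0],[9.4,0.2,0],1]]' >/dev/null && $C &&
python3 -m crank '[[[0,0,0],[9.2,2.1,0],1],[[0,0,0],[9.2,2.1,0],1]]' >/dev/null && $C &&
python3 -m crank '[[[0,0,0],[8.5,4,0],1],[[0,0,0],[8.5,4,0],1]]' >/dev/null && $C &&
python3 -m crank '[[[0,0,0],[7.5,5.7,0],1],[[0,0,0],[7.5,5.7,0],1]]' >/dev/null && $C &&
python3 -m crank '[[[0,0,0],[6.2,7.1,0],1],[[0,0,0],[6.2,7.1,0],1]]' >/dev/null && $C
```

```text
11.07 pos [491.9 196.9 267.2] r 46.3 ang 119.2 Ft 0.6 Fr 5.4 Fz 4.7 w 14.8False
```

```bash
sed -i 's/sys.exit(.*/sys.exit(int(abs(ft)>14))/' chk.py; C="python3 chk.py"
python3 -m crank '[[[0,0,0],[8.7,-3.7,0],1],[[0,0,0],[8.7,-3.7,0],1]]' >/dev/null && $C &&
python3 -m crank '[[[0,0,0],[9.2,-1.8,0],1],[[0,0,0],[9.2,-1.8,0],1]]' >/dev/null && $C &&
python3 -m crank '[[[0,0,0],[9.4,0.2,0],1],[[0,0,0],[9.4,0.2,0],1]]' >/dev/null && $C &&
python3 -m crank '[[[0,0,0],[9.2,2.1,0],1],[[0,0,0],[9.2,2.1,0],1]]' >/dev/null && $C &&
python3 -m crank '[[[0,0,0],[8.5,4,0],1],[[0,0,0],[8.5,4,0],1]]' >/dev/null && $C &&
python3 -m crank '[[[0,0,0],[7.5,5.7,0],1],[[0,0,0],[7.5,5.7,0],1]]' >/dev/null && $C &&
python3 -m crank '[[[0,0,0],[6.2,7.1,0],1],[[0,0,0],[6.2,7.1,0],1]]' >/dev/null && $C &&
python3 -m crank '[[[0,0,0],[4.6,8.2,0],1],[[0,0,0],[4.6,8.2,0],1]]' >/dev/null && $C
```

```text
11.32 pos [500.7 200.6 267.2] r 46.2 ang 107.3 Ft 1.7 Fr 6.5 Fz 4.1 w 14.2
11.57 pos [510.2 202.3 267.2] r 46.0 ang 95.4 Ft 0.3 Fr 5.6 Fz 2.3 w 14.4
11.82 pos [519.9 202.  267.2] r 45.8 ang 83.2 Ft 0.1 Fr 5.3 Fz 2.3 w 14.8
12.07 pos [529.3 199.6 267.2] r 45.5 ang 71.1 Ft 0.5 Fr 5.3 Fz 2.6 w 14.6
12.32 pos [537.8 195.3 267.2] r 45.3 ang 59.0 Ft 1.2 Fr 4.5 Fz 2.4 w 14.4
12.57 pos [545.3 189.3 267.2] r 45.0 ang 46.9 Ft 0.1 Fr 3.7 Fz 1.6 w 14.6
12.82 pos [551.3 182.  267.2] r 44.8 ang 34.7 Ft -0.7 Fr 2.7 Fz 3.6 w 14.8
13.07 pos [555.8 173.4 267.1] r 44.6 ang 22.3 Ft 0.6 Fr 0.7 Fz 5.5 w 14.2
```

```bash
C="python3 chk.py"
python3 -m crank '[[[0,0,0],[2.8,9,0],1],[[0,0,0],[2.8,9,0],1]]' >/dev/null && $C &&
python3 -m crank '[[[0,0,0],[0.8,9.4,0],1],[[0,0,0],[0.8,9.4,0],1]]' >/dev/null && $C &&
python3 -m crank '[[[0,0,0],[-1.1,9.3,0],1],[[0,0,0],[-1.1,9.3,0],1]]' >/dev/null && $C &&
python3 -m crank '[[[0,0,0],[-3.1,8.9,0],1],[[0,0,0],[-3.1,8.9,0],1]]' >/dev/null && $C &&
python3 -m crank '[[[0,0,0],[-4.8,8.1,0],1],[[0,0,0],[-4.8,8.1,0],1]]' >/dev/null && $C &&
python3 -m crank '[[[0,0,0],[-6.4,6.9,0],1],[[0,0,0],[-6.4,6.9,0],1]]' >/dev/null && $C &&
python3 -m crank '[[[0,0,0],[-7.7,5.4,0],1],[[0,0,0],[-7.7,5.4,0],1]]' >/dev/null && $C &&
python3 -m crank '[[[0,0,0],[-8.7,3.7,0],1],[[0,0,0],[-8.7,3.7,0],1]]' >/dev/null && $C &&
python3 -m crank '[[[0,0,0],[-9.2,1.8,0],1],[[0,0,0],[-9.2,1.8,0],1]]' >/dev/null && $C &&
python3 -m crank '[[[0,0,0],[-9.4,-0.2,0],1],[[0,0,0],[-9.4,-0.2,0],1]]' >/dev/null && $C
```

```text
13.32 pos [558.3 164.1 267.1] r 44.5 ang 9.9 Ft 0.4 Fr 0.3 Fz 6.0 w 14.5
13.57 pos [558.7 154.7 267.1] r 44.3 ang 357.7 Ft 0.3 Fr -1.2 Fz 7.1 w 14.7
13.82 pos [557.6 147.5 267.1] r 44.1 ang 348.2 Ft 8.5 Fr -3.8 Fz 4.6 w 14.1
14.07 pos [556.1 144.5 267.3] r 43.3 ang 343.9 Ft 33.8 Fr -4.5 Fz -4.5 w 14.5
```

```bash
C="python3 chk.py"
python3 -m crank '[[[0,0,0],[3.1,-8.9,0],1],[[0,0,0],[3.1,-8.9,0],1]]' >/dev/null; $C
python3 -m crank '[[[0,0,0],[0.2,-1.5,0],1],[[0,0,0],[0.2,-1.5,0],1]]' >/dev/null; $C
python3 -m crank '[[[0,0,0],[0.2,-1.5,0],1],[[0,0,0],[0.2,-1.5,0],1]]' >/dev/null; $C
python3 - <<'E'
import numpy as np
from scipy.optimize import least_squares
P=np.array([[491.9,196.9],[500.7,200.6],[510.2,202.3],[519.9,202],[529.3,199.6],[537.8,195.3],[545.3,189.3],[551.3,182],[555.8,173.4],[558.3,164.1],[558.7,154.7],[503.7,113.6],[484.9,192.4]])
f=least_squares(lambda p:np.hypot(*(P-p).T)-45,[514,156]);print(f.x,f.fun.round(1))
E
```

```text
14.32 pos [557.7 147.9 267.1] r 44.1 ang 348.7 Ft 6.5 Fr -2.4 Fz 6.8 w 14.6
14.57 pos [557.8 148.2 267.1] r 44.1 ang 349.2 Ft 4.4 Fr -1.0 Fz 6.6 w 14.4
14.82 pos [557.9 148.7 267.1] r 44.1 ang 349.8 Ft -0.7 Fr -1.8 Fz 7.7 w 14.2
[513.63899596 157.46571776] [ 0.   0.  -0.  -0.  -0.  -0.1 -0.1 -0.1  0.1  0.2  0.1 -0.   0.2]
```

```bash
sed -i 's/514.5,156.5/513.64,157.47/' chk.py; python3 t.py -11,24,5 109,24,5 229,24,5
```

```text
-11.0 [[-0.3, -18.7], [-8.2, -35.7], [-22.4, -47.9], [-40.3, -53.4], [-58.8, -51.1]] -> 109.0
109.0 [[-16.0, 9.6], [-26.8, 25.0], [-30.3, 43.3], [-26.1, 61.6], [-14.9, 76.5]] -> 229.0
229.0 [[16.4, 9.1], [35.0, 10.7], [52.7, 4.6], [66.4, -8.2], [73.7, -25.4]] -> 349.0
```

```bash
C="python3 chk.py"
python3 -m crank '[[[0,0,0],[-0.3,-18.7,0],1],[[0,0,0],[-8.2,-35.7,0],1],[[0,0,0],[-22.4,-47.9,0],1],[[0,0,0],[-40.3,-53.4,0],1],[[0,0,0],[-58.8,-51.1,0],1]]' >/dev/null; $C
python3 -m crank '[[[0,0,0],[-16,9.6,0],1],[[0,0,0],[-26.8,25,0],1],[[0,0,0],[-30.3,43.3,0],1],[[0,0,0],[-26.1,61.6,0],1],[[0,0,0],[-14.9,76.5,0],1]]' >/dev/null && $C &&
python3 -m crank '[[[0,0,0],[16.4,9.1,0],1],[[0,0,0],[35,10.7,0],1],[[0,0,0],[52.7,4.6,0],1],[[0,0,0],[66.4,-8.2,0],1],[[0,0,0],[73.7,-25.4,0],1]]' >/dev/null; $C
python3 -m crank '[[[0,0,0],[0,0,0],1],[[0,0,0],[0,0,0],1]]' >/dev/null; $C
```

```text
15.45 pos [499.2 201.  267.1] r 45.9 ang 108.4 Ft -4.3 Fr -7.8 Fz 4.2 w 14.2
16.07 pos [483.4 124.1 267.1] r 45.0 ang 227.8 Ft -3.8 Fr -7.9 Fz 4.0 w 14.6
16.7 pos [557.9 148.1 267.1] r 45.3 ang 348.0 Ft -4.9 Fr -1.8 Fz 10.2 w 14.6
16.95 pos [557.9 149.8 267.1] r 44.9 ang 350.1 Ft 2.6 Fr -0.0 Fz 5.4 w 14.5
```

One turn is done and it tracks well, back near the starting point. Second turn.

```bash
C="python3 chk.py"
python3 -m crank '[[[0,0,0],[-0.3,-18.7,0],1],[[0,0,0],[-8.2,-35.7,0],1],[[0,0,0],[-22.4,-47.9,0],1],[[0,0,0],[-40.3,-53.4,0],1],[[0,0,0],[-58.8,-51.1,0],1]]' >/dev/null; $C
python3 -m crank '[[[0,0,0],[-16,9.6,0],1],[[0,0,0],[-26.8,25,0],1],[[0,0,0],[-30.3,43.3,0],1],[[0,0,0],[-26.1,61.6,0],1],[[0,0,0],[-14.9,76.5,0],1]]' >/dev/null && $C &&
python3 -m crank '[[[0,0,0],[16.4,9.1,0],1],[[0,0,0],[35,10.7,0],1],[[0,0,0],[52.7,4.6,0],1],[[0,0,0],[66.4,-8.2,0],1],[[0,0,0],[72.5,-22,0],1]]' >/dev/null; $C
python3 -m crank '[[[0,0,0],[0,0,0],1],[[0,0,0],[0,0,0],1],[[0,0,0],[0,0,0],1]]' >/dev/null; $C
```

```text
17.57 pos [498.9 200.8 267.1] r 45.8 ang 108.8 Ft -4.1 Fr -7.5 Fz 4.2 w 14.5
18.2 pos [483.3 124.2 267.1] r 45.0 ang 227.6 Ft -4.9 Fr -8.9 Fz 4.3 w 14.5
18.82 pos [556.8 144.8 267.1] r 45.0 ang 343.6 Ft -4.5 Fr 0.5 Fz 8.6 w 14.3
19.2 pos [556.9 146.1 267.2] r 44.7 ang 345.2 Ft 2.3 Fr 1.9 Fz 5.5 w 14.6
```

```bash
C="python3 chk.py"
python3 -m crank '[[[0,0,0],[0.3,-1.5,0],1],[[0,0,0],[0.5,-2.8,0],1],[[0,0,0],[0.5,-2.8,0],1],[[0,0,0],[0.5,-2.8,0],1]]' >/dev/null; $C
python3 - <<'E'
from h import *
im=get_image("wrist");cv2.imwrite("pics/w4.png",im)
im=get_image("side");cv2.imwrite("pics/s4.png",im)
print([(d['score'],d['extent']) for d in spot_in("side","stop_head")])
E
```

```text
19.7 pos [557.3 147.8 267.1] r 44.7 ang 347.5 Ft -1.9 Fr 2.9 Fz 7.1 w 14.5
[(0.8, [250.2, 325.6, 272.5, 353.2]), (0.64, [309.1, 276.5, 331.2, 299.8])]
```

View pics/w4.png

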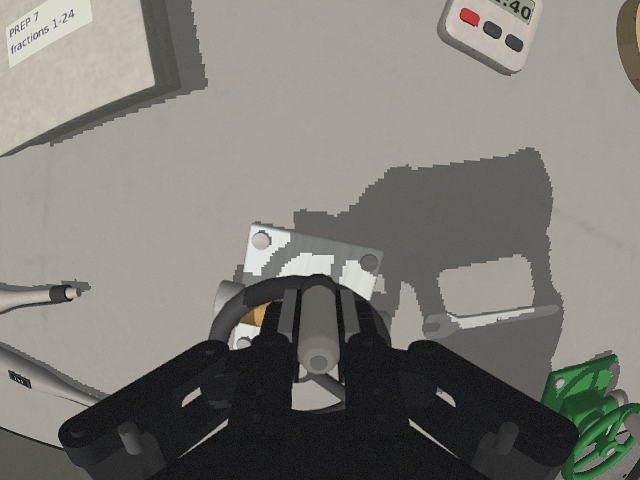

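View pics/s4.png

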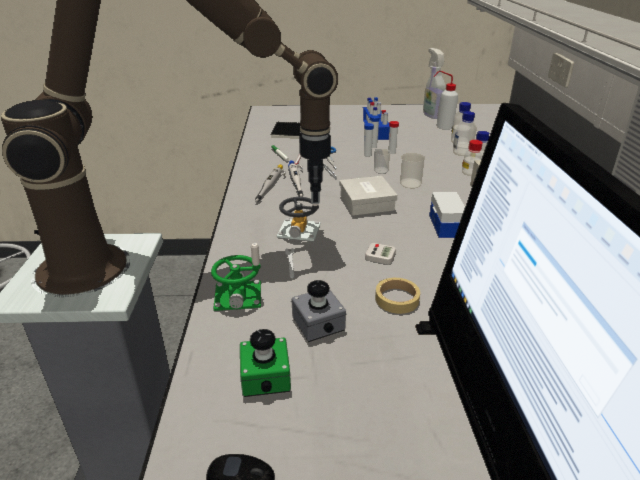

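The handle is gripped between the pads at wrist (318,325), and the stop head is up at side (320,288). Spanner, timer and tape haven't moved. One last nudge of about 1°.

```bash
python3 -m crank '[[[0,0,0],[0.2,-1.1,0],1],[[0,0,0],[0.2,-1.1,0],1],[[0,0,0],[0.2,-1.1,0],1]]' >/dev/null; python3 chk.py
```

```text
20.23 pos [557.5 148.8 267.1] r 44.7 ang 348.9 Ft -2.2 Fr 3.2 Fz 5.0 w 14.6
```

```bash
python3 -c "
from station import *
print(job_done())"
```

```text
the job is handed in; nothing more can be done
None
```

The job is handed in: I pressed the stop head down and reset it fully up, closed the valve clockwise to its stop, backed it off two full turns (within about 1° by the measured arm position), and the gripper still holds the crank handle.

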